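# Scan a printing screen out with the bench scanner

## Robot

A 6-joint arm with a two-finger parallel gripper is mounted at the origin on the work surface. World frame = base frame: x ahead of the robot, y to its left, z up, the work surface at z = 0. Lengths are in mm, angles in rad, forces in N, time in s.
With the tool pointing down it reaches from about 350 to 975 mm from the base axis. Payload 7.1 kg.
Tool frame: the origin (TCP) lies at the very end of the fingers, on their centre line; the grasp point (between the pads) lies 19 mm behind it (ctrl.pinch_z is the z of the grasp point in the tool frame, in mm); z points along the fingers, y is the direction in which the jaws open and shut (so a half turn about z gives the same grasp; the last joint's range is limited). The gripper opens to 88 mm and grips with 3 to 60 N. Pads are 20 mm wide; open, the fingers measure 115 mm over their backs; the gripper's body (75 mm by 178 mm) begins 61 mm behind the grasp point.
Start: joints at [1.295, 0.423, 1.63, -0, 1.089, -0.019], TCP at [158.71, 604.496, 222.675] pointing down, gripper open.
Joint ranges: [-3, 3], [-0.9, 2.11], [0.09, 2.58], [-1.31, 4.45], [0.11, 2.69], [-2.54, 2.54]. Speed limits (rad/s): [2.39, 2.39, 3.01, 3.14, 3.14, 3.14].

## Interface

Orientations are given as a rotation vector (axis times angle).
In Python, from workcell import get_obs, optics, ctrl gives the robot as it stands.
- The arm moves only by the shell command python3 -m jog 'ROWS'. ROWS is a JSON object of lists of equal length, an entry for each row: "delta_rot": the turn, a rotation vector about the tool's x, y, z in rad, a list of three; "translation": the shift along the tool's x, y, z in mm, a list of three; "hand": the opening, from -1 (shut) to 1 (fully open). In form: {"delta_rot": [[rx, ry, rz], ...], "translation": [[x, y, z], ...], "hand": [hand, ...]}. A call has 1 to 5 rows; each row is the pose to reach, as a shift and turn from the pose commanded when the call began, along the tool's axes at that moment; what a row does not reach only later rows make up. A row lasts 1/10 s, in which the tool goes at most 50 mm and 8.59 degrees, less where a joint would pass 70% of its speed; a pose out of reach is approached as far as the arm can. A call with a gripper value outside its range is refused whole. The fingers move at their own pace and stop on an object; the grip force is fixed at half the most. Time passes only in rows, so rows that repeat a pose let the fingers close. It gives the time, the measured TCP pose, the force and the opening at its end, in the units of the state.
- get_obs(): the state, without advancing time (a new reading comes with each control period).
- optics.get_image(name): name is "side" or "top" or "wrist"; returns the picture (384x512x3 uint8, red, green, blue); there is no depth.
- optics.calibration(name): a dict with "intrinsics" (3x3 intrinsics, pixels), "cam_to_world" (4x4, takes a point from camera to world coordinates). Camera axes: x right, y up, looking along -z (the intrinsics and any distortion apply to the point x, -y, -z); pixel columns grow to the right and rows downward; lengths in mm; the calibration is good to about 2 mm. A picture is of the moment at which its call begins: read the wrist's pose just before it. calibration takes no time and is no camera call; for the wrist camera it gives the pose at the moment of the call.
- ctrl.close_job(): hands the job in, once; it reports no verdict.
The state is a dict: "t": time; "qpos": joint angles; "qvel": joint speeds; "joint_torque": joint torques, N m; "ee_pos": TCP position; "orientation": TCP orientation; "ft_force": force on the tool from outside, world axes, zero at the start; "moment": the same for the moment, N m; "width": finger opening in mm.
Only numpy, scipy, OpenCV 4.12 (cv2) and the standard library are available. Lean on these libraries where they do the work, as an engineer would, in place of code of your own. Each camera call takes 0.05 s, during which the arm holds its last target. There are 200 camera calls.

## Task

Sign this printing screen out: take the barcode scanner from its cradle and hold it about 10 cm off the barcode on the screen's frame, aimed at the middle of the label with its window in line with the row of bars so that the scan line crosses every bar, keeping it still for two seconds so that it reads. Then set the scanner back down level in its cradle the way it was, without dropping it, and let go. The screen is freshly coated, so touch no part of it, and leave the vial rack, ink jar and tweezers where they are.

Things in the scene. Friction and masses are not known exactly. Their poses are not given: they have to be found in the camera images.
- scanner: Grey cordless stick scanner, 0.15-0.25 kg, lying level in its cradle. Flat-sided handle, 34 wide (y) by 28 high, runs along x from -100 to +80 mm; there the head bends 55 degrees down, runs 50 mm on and widens to 78 mm. Origin: centre line of the handle, midway between the cradle's posts: grip here (centre of mass within 15 mm). x to the head, y across, z up. Reads by itself.
- scanner_window (a point): Centre of the scanner's dark window, at x +109, y 0, z -41 mm in the scanner's frame. Its x axis is the scanning beam (55 degrees below the horizontal, forwards, while the handle is level); its y axis runs along the 64 mm wide window and is the direction of the scan line (same as the scanner's y).
- label: White barcode sticker, 76 by 34 mm, on top of the screen frame's far rail (the one farther from the robot), lying flat, face up. Origin: its centre, 25 mm above the bench. The row of black bars is 62 mm long along its y axis; each bar is 28 mm long along its x axis; z up.
- screen: Screen-printing frame lying on the bench, 280 mm (x) by 360 mm (y), 25 mm high: aluminium rails 40 mm wide around a pale printed mesh near its underside. Origin: centre of the underside; z up. Does not give way when touched. Not to be touched.
- cradle: Scanner's fixed black desk cradle: foot 170 by 90 by 14 mm high; two forked posts, open at the top, 12 mm thick, at x -52 and +50 mm. The handle lies in both forks, underside 71 mm up, 3 mm play each side; prongs reach 14 mm above the handle's centre line, flaring out to 33 mm either side. The handle is free between the posts. Origin: centre of underside. x along the scanner to its head, z up.
- cradle_rest (a point): Where the scanner's origin lies when it is properly back in the cradle: on the cradle's centre line, 85 mm above the bench. Axes as the cradle's.
- rack: White vial rack full of capped glass vials, 210 mm (x) by 100 mm (y), 122 mm high, loose. Origin: centre of the underside. Bystander.
- jar: Dark ink jar with black screw cap, 68 mm across, 98 mm high, loose. Origin: centre of the underside. Bystander.
- tweezers: Steel tweezers lying flat, 135 mm long along their x, 14 mm wide, 8 mm high, loose. Origin: middle of the underside. Bystander.
Mind the look-alikes: they are no part of the job. Several things have the shape of the scanner; the one meant has the colours described above.

How it is judged:
By the outcome, as a careful person would: the job done as asked, in the order asked, and still so for the second after the job is handed in, with the robot touching nothing.
It also fails if it takes over 53 s, if anything falls off the work surface, if the arm or the gripper's body presses on something with over 40 N, if the wrist force passes 120 N, or if a joint passes its speed limit or range.

## Working session

There is one attempt and no reset: what is moved stays moved. The work goes in short steps, Python scripts to look and compute and a shell command to move; the robot and the scene stay as the last step left them, time stands still between calls to the robot, and variables do not carry over. Pictures are saved under pics/ and viewed, about 8 in all and at most 12, crops included, and the job is handed in when it is done.

```bash
mkdir -p pics
python3 - <<'E'
from workcell import get_obs, optics, ctrl
import cv2, numpy as np
for n in ("top","side"):
    im=optics.get_image(n); cv2.imwrite(f"pics/{n}1.png",cv2.resize(im[:,:,::-1],(800,600),interpolation=cv2.INTER_CUBIC))
    c=optics.calibration(n); print(n,np.round(c["intrinsics"],1).tolist(),np.round(c["cam_to_world"],3).tolist(),[k for k in c])
o=get_obs(); print(o); print(ctrl.pinch_z)
E
```

```text
top [[466.2, 0.0, 249.4], [0.0, 466.2, 189.5], [0.0, 0.0, 1.0]] [[-0.026, 0.982, -0.188, 209.288], [-1.0, -0.025, 0.005, -68.681], [0.0, 0.188, 0.982, 1434.493], [0.0, 0.0, 0.0, 1.0]] ['intrinsics', 'cam_to_world']
side [[479.5, 0.0, 252.5], [0.0, 479.5, 185.2], [0.0, 0.0, 1.0]] [[-0.769, 0.485, -0.416, -231.95], [-0.639, -0.59, 0.494, 740.272], [-0.006, 0.646, 0.763, 1370.961], [0.0, 0.0, 0.0, 1.0]] ['intrinsics', 'cam_to_world']
{'t': 0.1, 'qpos': array([ 1.29494130e+00,  4.23761754e-01,  1.63064407e+00, -1.54554362e-05,
        1.08864178e+00, -1.89897100e-02]), 'qvel': array([-0.00011726,  0.00011376, -0.00318129,  0.00016568,  0.00043629,
       -0.0012002 ]), 'joint_torque': array([ 1.50321644e-04, -5.45613241e+01, -2.74324501e+01,  6.45279069e-02,
        1.88393629e-02, -5.16096759e-05]), 'ee_pos': array([158.60774467, 603.98402144, 221.96913724]), 'orientation': array([-4.02337848e-01, -3.11552015e+00,  2.26365367e-03]), 'ft_force': array([-0.12435295,  0.00677828,  0.91520149]), 'moment': array([-0.00027684, -0.00533288, -0.02016662]), 'width': 87.7149110657579}
-18.700000000000003
```

View pics/top1.png

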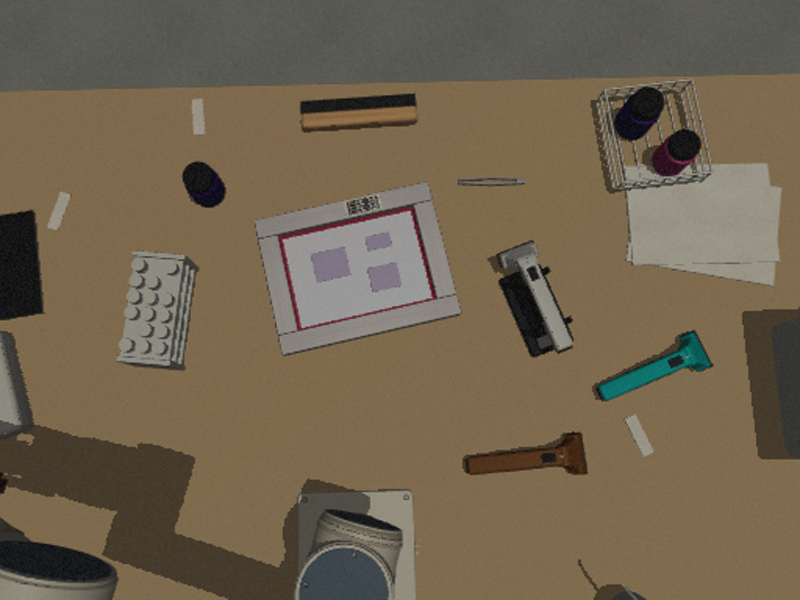

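View pics/side1.png

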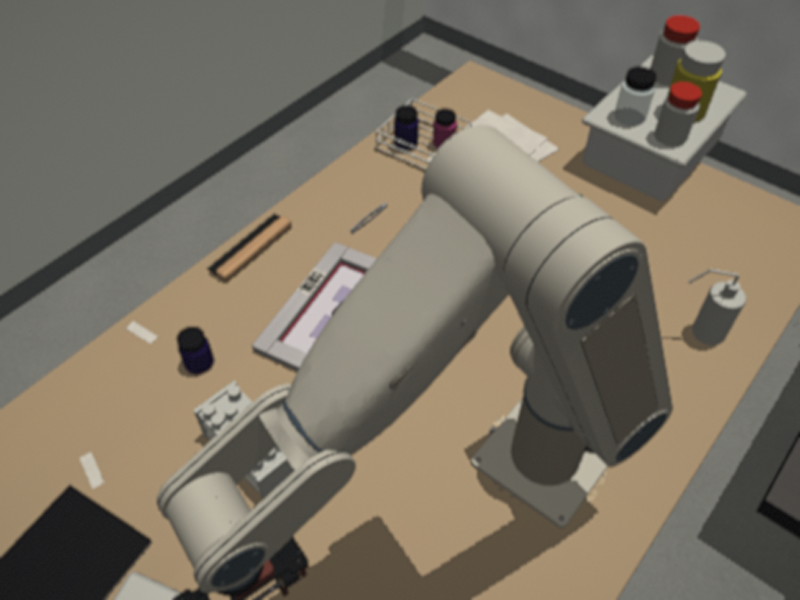

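The top view shows the grey scanner at (535,300) in its black cradle with the head up and away, the label at (363,204) on the far rail, the rack at (155,308), the jar at (204,185) and the tweezers at (490,182). Teal and brown look-alikes lie lower right. In the side view the arm hides the scanner. Next I zoom in to measure.

```bash
cat > h.py <<'E'
import numpy as np, cv2
from scipy.spatial.transform import Rotation as R
from workcell import get_obs, optics, ctrl
def ray(cal,u,v):
    K=cal["intrinsics"];T=np.array(cal["cam_to_world"])
    d=np.linalg.inv(K)@[u,v,1]; d=T[:3,:3]@[d[0],-d[1],-d[2]]
    return T[:3,3],d
def px2w(cal,u,v,z):
    o,d=ray(cal,u,v); return o+d*(z-o[2])/d[2]
def w2px(cal,p):
    T=np.array(cal["cam_to_world"]); c=T[:3,:3].T@(np.array(p)-T[:3,3]); q=cal["intrinsics"]@[c[0],-c[1],-c[2]]; return q[:2]/q[2]
E
python3 - <<'E'
from h import *
im=cv2.imread("pics/top1.png"); 
im=optics.get_image("top")[:,:,::-1]
a=cv2.resize(im[145:235,310:375],None,fx=6,fy=6,interpolation=cv2.INTER_CUBIC)
b=cv2.resize(im[112:160,210:275],None,fx=6,fy=6,interpolation=cv2.INTER_CUBIC)
out=np.zeros((540,790,3),np.uint8); out[:540,:390]=a; out[:288,400:790]=b
cv2.imwrite("pics/z1.png",out)
E
```

```text
(no output)
```

View pics/z1.png

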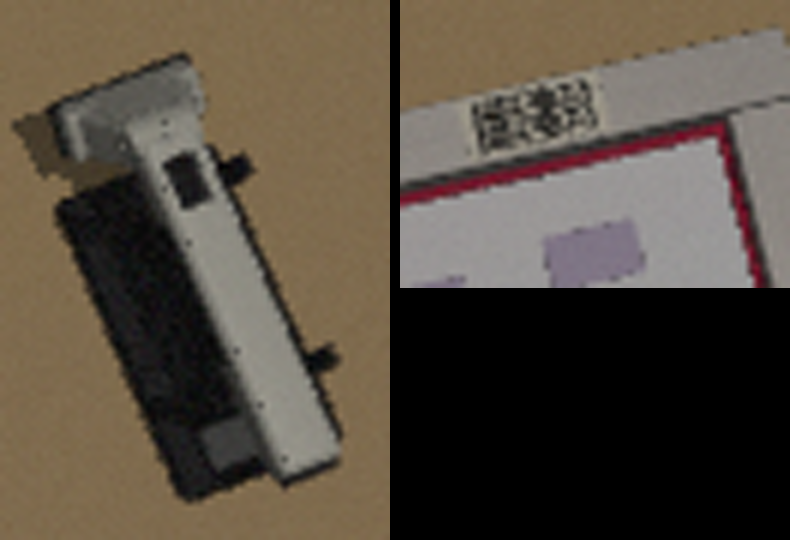

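Run:
```python
from h import *
c=optics.calibration("top")
A=lambda x,y:(310+x/6-.4,145+y/6-.4); B=lambda x,y:(210+(x-400)/6-.4,112+y/6-.4); S=lambda x,y:(x*.64-.2,y*.64-.2)
t=px2w(c,*A(310,466),99); h=px2w(c,*A(165,130),99); d=h-t; print("tail",t,"head",h,"yaw",np.degrees(np.arctan2(d[1],d[0])),np.linalg.norm(d)); u=d/np.linalg.norm(d); print("origin",t+100*u)
for e in [((130,135),(282,475)),((215,165),(337,440))]:
    p=[px2w(c,*A(*q),99) for q in e]; d=p[1]-p[0]; print("edge",p,np.degrees(np.arctan2(-d[1],-d[0])))
L=[px2w(c,*B(*q),25) for q in [(472,95),(590,78),(602,132),(482,152)]]; print("bars",np.round(L,1).tolist(),np.mean(L,0)); 
for i,j in((0,1),(3,2)): d=L[i]-L[j]; print(np.degrees(np.arctan2(-d[0],d[1])),np.linalg.norm(d))
Q=[px2w(c,*S(*q),25) for q in [(255,221),(428,184),(461,314),(283,355)]]; print("screen",np.round(Q,1).tolist(),np.mean(Q,0))
for i,j in((0,1),(3,2)): d=Q[i]-Q[j]; print(np.degrees(np.arctan2(-d[0],d[1])),np.linalg.norm(d))
for i,j in((0,3),(1,2)): d=Q[i]-Q[j]; print(np.degrees(np.arctan2(d[1],d[0])),np.linalg.norm(d))
foot=[px2w(c,*A(*q),14) for q in [(60,205),(190,495)]]; d=foot[0]-foot[1]; print("foot left edge",foot,np.degrees(np.arctan2(d[1],d[0])))
for n,q,z in (("jar",(204,178),98),("rackTL",(135,252),110),("rackBR",(190,365),110),("tw",(490,182),4),("box",(655,135),100)): print(n,px2w(c,*S(*q),z))
```

```text
tail [ 360.35583313 -395.10018009   99.        ] head [ 527.60569739 -335.68047667   99.        ] yaw 19.558856398952788 177.4914596518045
origin [ 454.5856426  -361.62268008   99.        ]
edge [array([ 525.52730749, -318.35906773,   99.        ]), array([ 356.37251995, -381.37390812,   99.        ])] 20.431754966715438
edge [array([ 509.38483045, -359.07947111,   99.        ]), array([ 372.55528215, -408.95960538,   99.        ])] 20.028928592057092
bars [[680.5, 6.5, 25.0], [688.3, -55.8, 25.0], [658.5, -61.4, 25.0], [649.2, 1.8, 25.0]] [669.11155671 -27.21835408  25.        ]
7.106870262158659 62.78934717045322
8.389207313252106 63.83496740759594
screen [[639.9, 191.1, 25.0], [709.0, -159.2, 25.0], [440.1, -214.4, 25.0], [368.4, 134.4, 25.0]] [539.34126611 -12.01190968  25.        ]
11.152325434835257 357.08101173433704
11.614736594548171 356.06699893003264
11.804774135908215 277.43670578849606
11.597584870634051 274.55336630489086
foot left edge [array([ 509.2746276 , -295.71324309,   14.        ]), array([ 356.72661739, -353.73634731,   14.        ])] 20.82479400995537
jar [706.30084606 276.74922651  98.        ]
rackTL [559.384341   399.57841215 110.        ]
rackBR [344.87781693 291.14311321 110.        ]
tw [ 717.5005992  -288.46204826    4.        ]
box [ 771.17702258 -599.9936335   100.        ]
```

```bash
cat >> h.py <<'E'
def pose(yaw,pitch=0):  # tool x horizontally at yaw deg, tool z down; pitch>0 tips tool x (scanner head) down
    return R.from_euler('z',yaw,degrees=True)*R.from_euler('x',180,degrees=True)*R.from_euler('y',-pitch,degrees=True)
def step(p0,r0,p1,r1):
    t=r0.inv().apply(np.array(p1)-p0); w=(r0.inv()*r1).as_rotvec(); 
    return np.round(t,1).tolist(),np.round(w,3).tolist()
def cur():
    o=get_obs(); return o["ee_pos"],R.from_rotvec(o["orientation"])
E
python3 - <<'E'
from h import *
p,r=cur(); c=optics.calibration("wrist"); T=np.array(c["cam_to_world"])
print(np.round(c["intrinsics"],1).tolist()); print("cam in tool",r.inv().apply(T[:3,3]-p), np.round((r.inv().as_matrix()@T[:3,:3]),3))
pts=[((158.7,604.5,222.7),r),((350,480,300),pose(130)),((480,270,300),pose(90)),((540,30,300),pose(50)),((560,-60,300),pose(11))]
for a,b in zip(pts,pts[1:]): print(b[0],step(a[0],a[1],*b))
print(pose(20).apply([1,0,0]),pose(20,15).apply([1,0,0]), r.apply([1,0,0]))
E
```

```text
[[345.2, 0.0, 256.0], [0.0, 345.2, 192.0], [0.0, 0.0, 1.0]]
cam in tool [  74.6096097    -0.18747786 -162.36906387] [[ 0.     0.962  0.272]
 [ 1.     0.    -0.001]
 [-0.001  0.272 -0.962]]
(350, 480, 300) ([-216.6, -71.9, -77.2], [-0.001, 0.0, 0.616])
(480, 270, 300) ([-244.4, -35.4, -0.0], [0.0, -0.0, 0.698])
(540, 30, 300) ([-240.0, 60.0, 0.0], [0.0, -0.0, 0.698])
(560, -60, 300) ([-56.1, 73.2, 0.0], [0.0, -0.0, 0.681])
[0.93969262 0.34202014 0.        ] [ 0.90767337  0.33036609 -0.25881905] [-9.67207244e-01  2.53988476e-01  3.69330563e-05]
```

```bash
python3 -m jog '{"translation":[[-45,-15,-15],[-88,-29,-31],[-131,-43,-46],[-174,-58,-62],[-217,-72,-77]],"delta_rot":[[0,0,0.12],[0,0,0.25],[0,0,0.37],[0,0,0.5],[0,0,0.616]],"hand":[1,1,1,1,1]}'
python3 -m jog '{"translation":[[-49,-7,0],[-98,-14,0],[-147,-21,0],[-196,-28,0],[-244,-35,0]],"delta_rot":[[0,0,0.14],[0,0,0.28],[0,0,0.42],[0,0,0.56],[0,0,0.698]],"hand":[1,1,1,1,1]}'
python3 - <<'E'
from h import *
p,r=cur(); print(p,r.apply([1,0,0]),get_obs()["t"])
print(step(p,r,(560,60,260),pose(51))); print(step((560,60,260),pose(51),(640,-30,210),pose(11)))
E
```

```text
t: 0.65
ee_pos: [351.5, 478.4, 300.2]
orientation: [-1.335, -2.844, 0.0]
ft_force: [-0.1, 0.3, -0.4]
width: 88.0
t: 1.15
ee_pos: [480.9, 268.4, 299.6]
orientation: [-2.228, -2.215, 0.0]
ft_force: [1.1, 0.7, 0.3]
width: 88.1
[480.9279316  268.35437935 299.59978614] [ 5.76615851e-03  9.99983372e-01 -8.64847616e-05] 1.15
([-207.9, 80.3, 39.6], [-0.0, 0.0, 0.675])
([-19.6, 118.8, 50.0], [0.0, -0.0, 0.698])
```

```bash
python3 -m jog '{"translation":[[-42,16,8],[-83,32,16],[-125,48,24],[-166,64,32],[-208,80,40]],"delta_rot":[[0,0,0.14],[0,0,0.28],[0,0,0.42],[0,0,0.56],[0,0,0.68]],"hand":[1,1,1,1,1]}'
python3 -m jog '{"translation":[[-4,25,10],[-8,50,20],[-14,85,35],[-19,110,45],[-20,119,50]],"delta_rot":[[0,0,0.14],[0,0,0.28],[0,0,0.42],[0,0,0.56],[0,0,0.698]],"hand":[1,1,1,1,1]}'
python3 -m jog '{"translation":[[0,0,0],[0,0,0]],"delta_rot":[[0,0,0],[0,0,0]],"hand":[1,1]}'
python3 - <<'E'
from h import *
p,r=cur(); print(p,r.apply([1,0,0]))
c=optics.calibration("wrist"); im=optics.get_image("wrist")[:,:,::-1]
np.savez("w1.npz",K=c["intrinsics"],T=c["cam_to_world"]); cv2.imwrite("pics/w1raw.png",im)
u=w2px(c,(669,-27,25)); print(u)
x0=int(np.clip(u[0]-66,0,380));y0=int(np.clip(u[1]-50,0,284)); print(x0,y0)
cv2.imwrite("pics/w1.png",cv2.resize(im[y0:y0+100,x0:x0+132],None,fx=6,fy=6,interpolation=cv2.INTER_CUBIC))
E
```

```text
t: 1.65
ee_pos: [560.6, 60.6, 259.3]
orientation: [-2.839, -1.346, 0.0]
ft_force: [-0.3, -0.1, -0.2]
width: 88.2
t: 2.15
ee_pos: [640.9, -30.1, 208.1]
orientation: [3.128, 0.291, -0.002]
ft_force: [-0.5, -0.2, -0.6]
width: 87.8
t: 2.35
ee_pos: [639.8, -27.9, 209.4]
orientation: [-3.126, -0.308, 0.002]
ft_force: [0.6, -0.1, 0.5]
width: 87.7
[639.80877844 -27.91802609 209.37339691] [ 9.80814921e-01  1.94939049e-01 -9.26544985e-04]
[261.07257869 141.20133581]
195 91
```

View pics/w1.png

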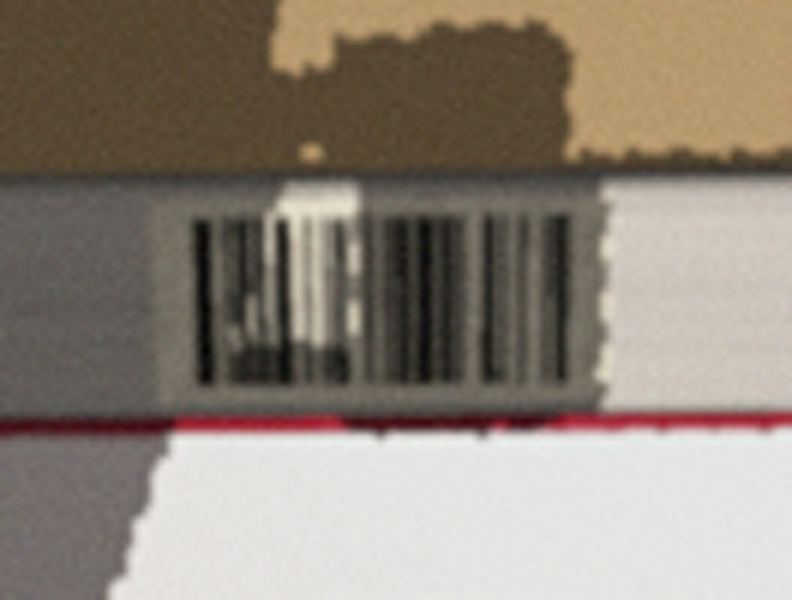

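The crop shows the bars from (194,215) to (570,384), parallel to the rail, so the label is aligned with the screen.

Run:
```python
from h import *
f=np.load("w1.npz"); c=dict(intrinsics=f["K"],cam_to_world=f["T"])
L=[px2w(c,195+x/6-.4,91+y/6-.4,25) for x,y in [(194,215),(571,213),(569,383),(192,385)]]; print(np.round(L,1).tolist(),np.mean(L,0))
for i,j in((0,1),(3,2)): d=L[i]-L[j]; print(np.degrees(np.arctan2(-d[0],d[1])),np.linalg.norm(d))
for i,j in((0,3),(1,2)): d=L[i]-L[j]; print(np.degrees(np.arctan2(d[1],d[0])),np.linalg.norm(d))
p,r=cur(); m=((550,-220,210),pose(16)); print(step(p,r,*m)); print(step(*m,(455,-362,200),pose(20)))
```

```text
[[676.7, 9.1, 25.0], [689.2, -51.9, 25.0], [661.5, -57.8, 25.0], [648.7, 4.5, 25.0]] [669.02907367 -24.02927089  25.        ]
11.556893390735143 62.242148151697975
11.57179648415186 63.65771994408846
9.241667488502431 28.343308965298146
12.104610973490523 28.30490759073972
([-125.6, 171.2, -0.2], [-0.0, 0.0, -0.083])
([-130.5, 110.3, 10.0], [0.0, 0.0, -0.07])
```

```bash
python3 -m jog '{"translation":[[-25,34,0],[-51,69,0],[-77,104,0],[-102,138,0],[-126,171,0]],"delta_rot":[[0,0,-0.02],[0,0,-0.04],[0,0,-0.06],[0,0,-0.08],[0,0,-0.083]],"hand":[1,1,1,1,1]}'
python3 -m jog '{"translation":[[-33,28,2],[-65,55,5],[-98,82,8],[-130,110,10],[-130,110,10]],"delta_rot":[[0,0,-0.02],[0,0,-0.04],[0,0,-0.06],[0,0,-0.07],[0,0,-0.07]],"hand":[1,1,1,1,1]}'
python3 -m jog '{"translation":[[0,0,0],[0,0,0]],"delta_rot":[[0,0,0],[0,0,0]],"hand":[1,1]}'
python3 - <<'E'
from h import *
p,r=cur(); print(p,r.apply([1,0,0]))
c=optics.calibration("wrist"); im=optics.get_image("wrist")[:,:,::-1]
np.savez("w2.npz",K=c["intrinsics"],T=c["cam_to_world"]); cv2.imwrite("pics/w2raw.png",im)
print(w2px(c,(455,-362,99)))
cv2.imwrite("pics/w2.png",cv2.resize(im,(800,600),interpolation=cv2.INTER_CUBIC))
E
```

```text
t: 2.9
ee_pos: [548.5, -220.5, 210.6]
orientation: [3.11, 0.439, 0.001]
ft_force: [0.6, 0.4, -0.1]
width: 87.5
t: 3.4
ee_pos: [452.0, -363.9, 200.3]
orientation: [3.094, 0.539, -0.0]
ft_force: [0.7, 0.3, 0.3]
width: 87.9
t: 3.6
ee_pos: [454.9, -360.2, 200.1]
orientation: [3.094, 0.543, 0.001]
ft_force: [0.0, -0.5, 0.1]
width: 87.6
[ 454.88529853 -360.20287902  200.13097001] [9.40138027e-01 3.40793479e-01 5.43586217e-04]
[258.3191781  192.39842635]
```

View pics/w2.png

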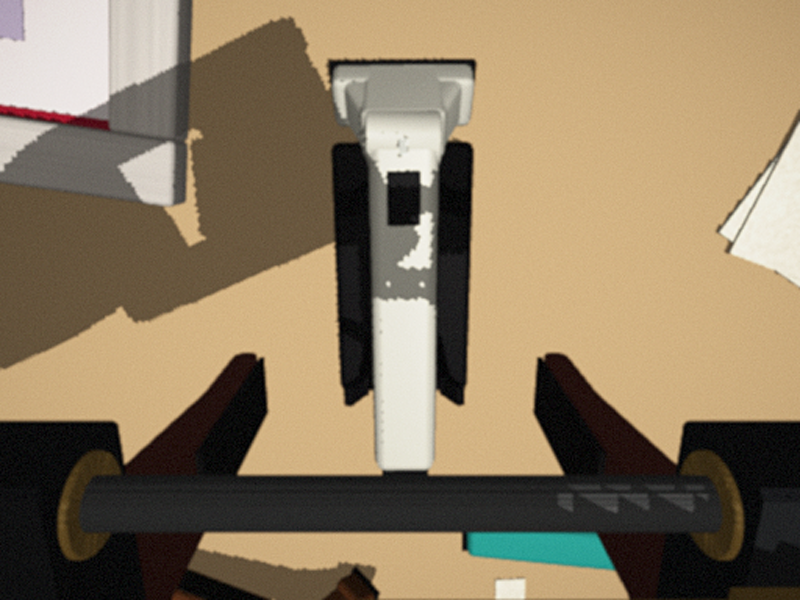

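The scanner's handle runs straight down the picture, with edges at columns 370–440 near the head and 378–433 at the tail, and the tail end is at (405,470). The cradle foot spans rows 145 to 403.

Run:
```python
from h import *
f=np.load("w2.npz"); c=dict(intrinsics=f["K"],cam_to_world=f["T"]); S=lambda x,y:(x*.64-.2,y*.64-.2)
E=[px2w(c,*S(*q),z) for q,z in [((378,466),99),((433,466),99),((372,230),99),((437,230),99),((333,146),14),((473,146),14),((345,404),14),((464,404),14)]]
print(np.round(E,1).tolist())
t=(E[0]+E[1])/2;h=(E[2]+E[3])/2;d=h-t;u=d/np.linalg.norm(d);print("yaw",np.degrees(np.arctan2(d[1],d[0])),"w",np.linalg.norm(E[0]-E[1]),np.linalg.norm(E[2]-E[3]),"origin from tail",t+u*100)
F=np.array(E[4:]);m=F.mean(0);g=(F[0]+F[1]-F[2]-F[3])/2;print("foot ctr",m,np.linalg.norm(g),np.degrees(np.arctan2(g[1],g[0])),np.linalg.norm(F[0]-F[1]),np.linalg.norm(F[2]-F[3]))
p,r=cur(); print(r.inv().apply(u))
o=(t+u*100+m)/2; print(o)
```

```text
[[360.3, -381.2, 99.0], [370.8, -409.9, 99.0], [483.6, -334.9, 99.0], [494.5, -364.8, 99.0], [511.4, -295.0, 14.0], [541.1, -376.8, 14.0], [346.6, -357.5, 14.0], [375.4, -436.9, 14.0]]
yaw 20.29759510304225 w 30.604708845598996 31.839041233345533 origin from tail [ 459.35791465 -360.85528381   99.        ]
foot ctr [ 443.60897646 -366.53964687   14.        ] 176.25591430540288 20.358451549482393 86.98669159407662 84.55252964406309
[ 9.99981403e-01 -6.08562580e-03  3.98185776e-04]
[ 451.48344555 -363.69746534   56.5       ]
```

Run:
```python
from h import *
c=optics.calibration("top"); A=lambda x,y:(310+x/6-.4,145+y/6-.4)
for z in (90,99):
    P=[px2w(c,*A(*q),z) for q in [(240,168),(327,358)]]; print(np.round(P,1).tolist(),np.linalg.norm(P[0]-P[1]))
    u=np.array([np.cos(np.radians(20.3)),np.sin(np.radians(20.3)),0]);v=np.array([-u[1],u[0],0]); m=(P[0]+P[1])/2+u+33*v; print("origin",m)
# project hypotheses into wrist pic (800 px)
f=np.load("w2.npz"); c2=dict(intrinsics=f["K"],cam_to_world=f["T"])
for o in ((444,-366.5),(452,-363.5),(459,-361)):
    print(o,[(n,np.round(w2px(c2,np.array([*o,0])+x*u+y*v+[0,0,z])/.64).tolist(), np.round((w2px(c,np.array([*o,0])+x*u+y*v+[0,0,z])-[310,145])*6).tolist()) for n,x,y,z in (("tailtop",-100,0,99),("bend",80,0,99),("prongR",50,-33,99),("prongRrear",-52,-33,99),("footfrontL",85,45,14),("footrearL",-85,45,14),("footrearR",-85,-45,14))])
```

```text
[[509.6, -373.3, 90.0], [413.9, -409.3, 90.0]] 102.27775130041711
origin [ 451.20903654 -359.98287615   90.        ]
[[507.6, -371.2, 99.0], [412.5, -407.0, 99.0]] 101.59310684196276
origin [ 449.51926327 -357.82340597   99.        ]
(444, -366.5) [('tailtop', [405.0, 491.0], [322.0, 484.0]), ('bend', [404.0, 162.0], [170.0, 144.0]), ('prongR', [472.0, 225.0], [256.0, 176.0]), ('prongRrear', [466.0, 414.0], [343.0, 367.0]), ('footfrontL', [331.0, 151.0], [56.0, 205.0]), ('footrearL', [341.0, 400.0], [189.0, 508.0]), ('footrearR', [468.0, 399.0], [350.0, 443.0])]
(452, -363.5) [('tailtop', [405.0, 478.0], [314.0, 468.0]), ('bend', [404.0, 144.0], [163.0, 129.0]), ('prongR', [472.0, 208.0], [249.0, 160.0]), ('prongRrear', [466.0, 400.0], [336.0, 351.0]), ('footfrontL', [330.0, 136.0], [49.0, 190.0]), ('footrearL', [340.0, 388.0], [182.0, 493.0]), ('footrearR', [468.0, 388.0], [343.0, 428.0])]
(459, -361) [('tailtop', [405.0, 466.0], [308.0, 454.0]), ('bend', [404.0, 127.0], [157.0, 115.0]), ('prongR', [473.0, 192.0], [243.0, 146.0]), ('prongRrear', [467.0, 387.0], [329.0, 337.0]), ('footfrontL', [330.0, 124.0], [44.0, 177.0]), ('footrearL', [340.0, 379.0], [176.0, 479.0]), ('footrearR', [468.0, 378.0], [337.0, 414.0])]
```

Run:
```python
from h import *
p,r=cur(); print(step(p,r,(449,-364.6,66.3),pose(20.3)))
```

```text
([-7.3, 2.2, 133.7], [0.0, -0.0, -0.006])
```

```bash
python3 -m jog '{"translation":[[-7,2,30],[-7,2,60],[-7,2,90],[-7,2,115],[-7,2,134]],"delta_rot":[[0,0,-0.006],[0,0,-0.006],[0,0,-0.006],[0,0,-0.006],[0,0,-0.006]],"hand":[1,1,1,1,1]}'
python3 -m jog '{"translation":[[0,0,0],[0,0,0],[0,0,0],[0,0,0],[0,0,0]],"delta_rot":[[0,0,0],[0,0,0],[0,0,0],[0,0,0],[0,0,0]],"hand":[1,1,-1,-1,-1]}'
python3 -m jog '{"translation":[[0,0,0],[0,0,0],[0,0,0],[0,0,0],[0,0,0]],"delta_rot":[[0,0,0],[0,0,0],[0,0,0],[0,0,0],[0,0,0]],"hand":[-1,-1,-1,-1,-1]}'
python3 - <<'E'
from h import *
p,r=cur(); print(p,r.apply([1,0,0]),get_obs()["width"],get_obs()["ft_force"])
E
```

```text
t: 4.15
ee_pos: [448.9, -363.8, 64.2]
orientation: [-3.091, -0.554, 0.001]
ft_force: [0.1, 0.7, -0.1]
width: 87.7
t: 4.65
ee_pos: [448.9, -365.8, 66.7]
orientation: [3.092, 0.55, 0.002]
ft_force: [-0.7, 0.2, 0.1]
width: 67.7
t: 5.15
ee_pos: [448.2, -365.5, 65.7]
orientation: [-3.093, -0.549, 0.0]
ft_force: [-1.5, 0.9, 0.7]
width: 33.9
[ 448.1994268  -365.45924745   65.67089365] [ 9.38805244e-01  3.44448399e-01 -1.17888640e-04] 33.85316650483248 [-1.53804933  0.91724078  0.70080401]
```

```bash
python3 -m jog '{"translation":[[0,0,-5],[0,0,-12],[0,0,-24],[0,0,-40],[0,0,-60]],"delta_rot":[[0,0,0],[0,0,0],[0,0,0],[0,0,0],[0,0,0]],"hand":[-1,-1,-1,-1,-1]}'
python3 -m jog '{"translation":[[0,0,-25],[0,0,-50],[0,0,-65],[0,0,-70],[0,0,-70]],"delta_rot":[[0,0,0],[0,0,0],[0,0,0],[0,0,0],[0,0,0]],"hand":[-1,-1,-1,-1,-1]}'
python3 - <<'E'
from h import *
p,r=cur(); print(p,r.apply([1,0,0]),get_obs()["width"],get_obs()["ft_force"],get_obs()["moment"])
c=optics.calibration("wrist"); im=optics.get_image("wrist")[:,:,::-1]
np.savez("w3.npz",K=c["intrinsics"],T=c["cam_to_world"],p=p,r=r.as_rotvec()); cv2.imwrite("pics/w3raw.png",im)
cv2.imwrite("pics/w3.png",cv2.resize(im,(800,600),interpolation=cv2.INTER_CUBIC))
o=p+r.apply([0,0,-19])
for n,q in (("tailtop",(-100,0,14)),("bend",(80,0,14)),("window",(109,0,-41)),("winL",(109,39,-41)),("winR",(109,-39,-41)),("hL",(50,17,14)),("hR",(50,-17,14))):
    print(n,np.round(w2px(c,o+r.apply([q[0],-q[1],-q[2]]))/.64))
E
```

```text
t: 5.65
ee_pos: [448.1, -365.3, 126.6]
orientation: [-3.093, -0.55, 0.001]
ft_force: [-0.4, 0.5, -2.2]
width: 33.6
t: 6.15
ee_pos: [448.5, -365.6, 196.3]
orientation: [3.092, 0.55, 0.001]
ft_force: [-0.0, 0.0, -2.5]
width: 33.9
[ 448.45863501 -365.64712047  196.29874119] [9.38742585e-01 3.44618682e-01 5.68862867e-04] 33.94347931435035 [-0.03095028  0.02680311 -2.53131051] [-0.00324842  0.17241998 -0.01781524]
tailtop [400. 715.]
bend [400. 122.]
window [400.  32.]
winL [275.  32.]
winR [525.  32.]
hL [330. 252.]
hR [470. 252.]
```

View pics/w3.png

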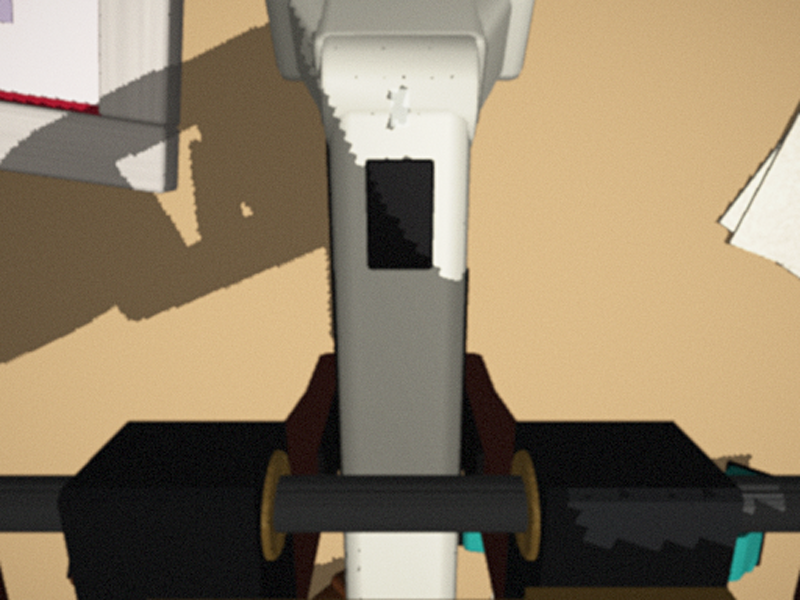

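The picture shows the head well held: handle edges at columns 333–466, bend at row 118 against 122 predicted. The scanner sits in the grip as modelled.

```bash
cat >> h.py <<'E'
def hold(C=(669,-24.3,25),yaw=11.5,pitch=15,d=100):
    r=pose(yaw,pitch); S=lambda v: r.apply([v[0],-v[1],-v[2]])   # scanner frame -> world
    b=S([np.cos(np.radians(55)),0,-np.sin(np.radians(55))])
    o=np.array(C)-d*b-S([109,0,-41]); return o+S([0,0,-19]),r,o
def aim():
    p,r=cur(); S=lambda v: r.apply([v[0],-v[1],-v[2]])
    o=p+S([0,0,19]); w=o+S([109,0,-41]); b=S([np.cos(np.radians(55)),0,-np.sin(np.radians(55))])
    k=(25-w[2])/b[2]; y=S([0,1,0]); return "window",w.round(1),"hit",(w+k*b).round(1),"dist",round(k,1),"yaxis deg",np.degrees(np.arctan2(-y[0],y[1])).round(2),"y tilt",y[2].round(4)
E
python3 - <<'E'
from h import *
p,r=cur(); P,Q,o=hold(); print(P,o)
m1=((470,-170,215),pose(16)); m2=(P+[-5,0,60],pose(11.5,7)); 
print(step(p,r,*m1)); print(step(*m1,*m2)); print(step(*m2,P,Q))
E
```

```text
[537.89204187 -50.97421556 168.43090617] [542.71088222 -49.99381141 186.78349687]
([87.9, -175.8, -19.6], [-0.0, 0.0, 0.073])
([93.3, -97.1, -13.4], [0.005, -0.122, 0.078])
([12.2, 1.0, 59.0], [0.0, -0.14, -0.0])
```

```bash
python3 -m jog '{"translation":[[15,-30,-4],[35,-70,-8],[55,-110,-12],[73,-146,-16],[88,-176,-20]],"delta_rot":[[0,0,0.015],[0,0,0.03],[0,0,0.045],[0,0,0.06],[0,0,0.073]],"hand":[-1,-1,-1,-1,-1]}'
python3 -m jog '{"translation":[[25,-26,-4],[48,-50,-7],[70,-73,-10],[85,-88,-12],[93,-97,-13]],"delta_rot":[[0.001,-0.025,0.016],[0.002,-0.05,0.032],[0.003,-0.075,0.048],[0.004,-0.1,0.064],[0.005,-0.122,0.078]],"hand":[-1,-1,-1,-1,-1]}'
python3 -m jog '{"translation":[[3,0,15],[6,0,30],[9,1,44],[12,1,55],[12,1,59]],"delta_rot":[[0,-0.03,0],[0,-0.06,0],[0,-0.09,0],[0,-0.12,0],[0,-0.14,0]],"hand":[-1,-1,-1,-1,-1]}'
python3 -m jog '{"translation":[[0,0,0],[0,0,0],[0,0,0]],"delta_rot":[[0,0,0],[0,0,0],[0,0,0]],"hand":[-1,-1,-1]}'
python3 - <<'E'
from h import *
P,Q,o=hold(); p,r=cur(); print(p,step(p,r,P,Q),get_obs()["width"]); print(aim())
im=optics.get_image("top")[:,:,::-1]; cv2.imwrite("pics/t2.png",cv2.resize(im[95:245,195:395],None,fx=4,fy=4,interpolation=cv2.INTER_CUBIC))
E
```

```text
t: 6.7
ee_pos: [469.3, -167.7, 214.4]
orientation: [-3.11, -0.436, 0.004]
ft_force: [0.3, -0.4, -1.9]
width: 33.7
t: 7.2
ee_pos: [533.2, -49.3, 227.4]
orientation: [3.108, 0.315, -0.194]
ft_force: [-0.2, -0.8, -2.1]
width: 33.7
t: 7.7
ee_pos: [536.7, -51.0, 166.0]
orientation: [3.073, 0.31, -0.413]
ft_force: [-0.8, -0.0, -2.5]
width: 33.8
t: 8.0
ee_pos: [537.9, -51.2, 169.1]
orientation: [3.074, 0.309, -0.404]
ft_force: [0.3, -0.4, -1.5]
width: 33.7
[537.90250753 -51.23531945 169.14462304] ([0.2, -0.3, 0.7], [-0.0, -0.001, -0.0]) 33.69992969200289
('window', array([635.5, -31.4, 119.8]), 'hit', array([669.4, -24.5,  25. ]), 'dist', np.float64(100.9), 'yaxis deg', np.float64(11.49), 'y tilt', np.float64(0.0))
```

View pics/t2.png

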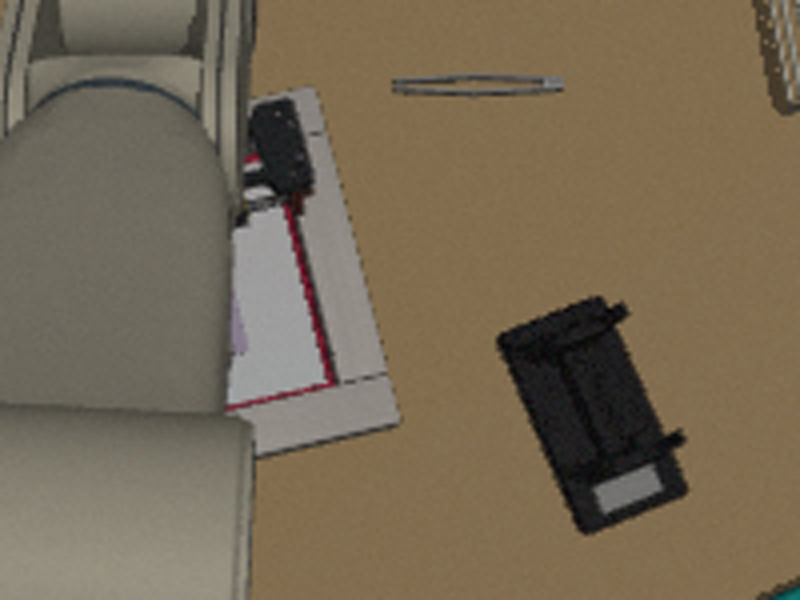

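The arm hides the label in this top view. The cradle stands empty at about (595,415), and the tweezers are untouched. Now I hold still, then look through the wrist camera.

```bash
Z='no'; 
python3 -m jog '{"translation":[[0,0,0],[0,0,0],[0,0,0],[0,0,0],[0,0,0]],"delta_rot":[[0,0,0],[0,0,0],[0,0,0],[0,0,0],[0,0,0]],"hand":[-1,-1,-1,-1,-1]}' >/dev/null
python3 -m jog '{"translation":[[0,0,0],[0,0,0],[0,0,0],[0,0,0],[0,0,0]],"delta_rot":[[0,0,0],[0,0,0],[0,0,0],[0,0,0],[0,0,0]],"hand":[-1,-1,-1,-1,-1]}' >/dev/null
python3 -m jog '{"translation":[[0,0,0],[0,0,0],[0,0,0],[0,0,0],[0,0,0]],"delta_rot":[[0,0,0],[0,0,0],[0,0,0],[0,0,0],[0,0,0]],"hand":[-1,-1,-1,-1,-1]}' >/dev/null
python3 -m jog '{"translation":[[0,0,0],[0,0,0],[0,0,0],[0,0,0],[0,0,0]],"delta_rot":[[0,0,0],[0,0,0],[0,0,0],[0,0,0],[0,0,0]],"hand":[-1,-1,-1,-1,-1]}' >/dev/null
python3 -m jog '{"translation":[[0,0,0],[0,0,0],[0,0,0],[0,0,0],[0,0,0]],"delta_rot":[[0,0,0],[0,0,0],[0,0,0],[0,0,0],[0,0,0]],"hand":[-1,-1,-1,-1,-1]}'
python3 - <<'E'
from h import *
print(aim()); c=optics.calibration("wrist"); im=optics.get_image("wrist")[:,:,::-1]; cv2.imwrite("pics/w4.png",cv2.resize(im,(800,600),interpolation=cv2.INTER_CUBIC))
print(w2px(c,(669,-24.3,25))/.64)
E
```

```text
t: 10.55
ee_pos: [537.9, -51.2, 168.7]
orientation: [3.074, 0.31, -0.405]
ft_force: [1.0, -0.5, -2.1]
width: 34.0
('window', array([635.5, -31.3, 119.2]), 'hit', array([669. , -24.5,  25. ]), 'dist', np.float64(100.2), 'yaxis deg', np.float64(11.5), 'y tilt', np.float64(0.0002))
[399.99192846 -76.47416233]
```

View pics/w4.png

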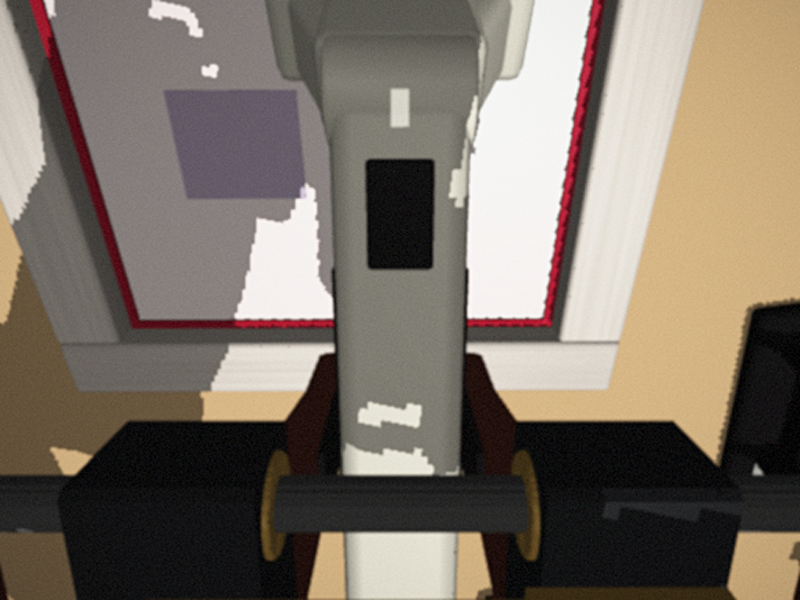

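The wrist view shows the scanner unmoved in the grip and square to the near rail. The label itself is hidden above the frame. I hold a little longer, then go back.

```bash
python3 -m jog '{"translation":[[0,0,0],[0,0,0],[0,0,0],[0,0,0],[0,0,0]],"delta_rot":[[0,0,0],[0,0,0],[0,0,0],[0,0,0],[0,0,0]],"hand":[-1,-1,-1,-1,-1]}'
python3 - <<'E'
from h import *
p,r=cur(); P,Q,o=hold(); m2=(P+[-5,0,60],pose(11.5,7)); m1=((470,-170,215),pose(16)); g=((448.5,-365.5,196),pose(20.2))
print(step(p,r,*m2)); print(step(*m2,*m1)); print(step(*m1,*g))
E
```

```text
t: 11.1
ee_pos: [537.8, -51.2, 168.7]
orientation: [3.074, 0.31, -0.405]
ft_force: [-0.3, -0.8, -1.9]
width: 33.8
([-20.1, -1.2, -56.5], [-0.0, 0.14, 0.0])
([-83.1, 104.1, 23.7], [-0.005, 0.122, -0.078])
([-74.6, 182.0, 19.0], [0.0, 0.0, -0.073])
```

```bash
python3 -m jog '{"translation":[[-3,0,-8],[-7,0,-20],[-12,-1,-35],[-17,-1,-49],[-20,-1,-57]],"delta_rot":[[0,0.02,0],[0,0.05,0],[0,0.09,0],[0,0.12,0],[0,0.14,0]],"hand":[-1,-1,-1,-1,-1]}'
python3 -m jog '{"translation":[[-12,16,4],[-30,38,8],[-50,62,14],[-68,85,19],[-83,104,24]],"delta_rot":[[-0.001,0.02,-0.01],[-0.002,0.05,-0.03],[-0.003,0.075,-0.048],[-0.004,0.1,-0.064],[-0.005,0.122,-0.078]],"hand":[-1,-1,-1,-1,-1]}'
python3 -m jog '{"translation":[[-16,40,4],[-34,82,8],[-52,126,13],[-67,164,17],[-75,182,19]],"delta_rot":[[0,0,-0.015],[0,0,-0.03],[0,0,-0.05],[0,0,-0.065],[0,0,-0.073]],"hand":[-1,-1,-1,-1,-1]}'
python3 -m jog '{"translation":[[0,0,0],[0,0,0],[0,0,0]],"delta_rot":[[0,0,0],[0,0,0],[0,0,0]],"hand":[-1,-1,-1]}'
python3 - <<'E'
from h import *
p,r=cur(); print(p,r.as_matrix().round(4).tolist()); print(step(p,r,(448.5,-365.6,90),pose(20.2))); print(get_obs()["t"])
E
```

```text
t: 11.6
ee_pos: [533.3, -51.2, 230.7]
orientation: [3.108, 0.313, -0.184]
ft_force: [-0.5, 0.1, -2.4]
width: 33.7
t: 12.1
ee_pos: [469.3, -171.1, 215.4]
orientation: [3.111, 0.437, 0.002]
ft_force: [-0.1, -0.8, -2.1]
width: 33.6
t: 12.6
ee_pos: [447.5, -368.9, 196.1]
orientation: [3.092, 0.547, 0.001]
ft_force: [0.8, 0.2, -1.3]
width: 33.6
t: 12.9
ee_pos: [448.3, -364.5, 196.2]
orientation: [-3.092, -0.551, 0.0]
ft_force: [0.1, 0.2, -2.2]
width: 33.8
[ 448.28462822 -364.46331475  196.24185885] [[0.9385, 0.3452, -0.0002], [0.3452, -0.9385, 0.0005], [-0.0, -0.0005, -1.0]]
([-0.2, 1.2, 106.2], [-0.001, 0.0, -0.0])
12.9
```

```bash
python3 -m jog '{"translation":[[0,1,25],[0,1,50],[0,1,70],[0,1,85],[0,1,90]],"delta_rot":[[0,0,0],[0,0,0],[0,0,0],[0,0,0],[0,0,0]],"hand":[-1,-1,-1,-1,-1]}'
python3 -m jog '{"translation":[[0,0,2],[0,0,5],[0,0,10],[0,0,15],[0,0,20]],"delta_rot":[[0,0,0],[0,0,0],[0,0,0],[0,0,0],[0,0,0]],"hand":[-1,-1,-1,-1,-1]}'
python3 -m jog '{"translation":[[0,0,4],[0,0,8],[0,0,12],[0,0,14],[0,0,14]],"delta_rot":[[0,0,0],[0,0,0],[0,0,0],[0,0,0],[0,0,0]],"hand":[-1,-1,-1,-1,-1]}'
python3 - <<'E'
from h import *
p,r=cur(); print(p,r.apply([1,0,0]),get_obs()["ft_force"],get_obs()["moment"])
E
```

```text
t: 13.4
ee_pos: [448.3, -365.1, 104.9]
orientation: [-3.091, -0.551, 0.002]
ft_force: [0.4, -0.2, -2.1]
width: 33.8
t: 13.9
ee_pos: [448.7, -366.7, 86.1]
orientation: [3.093, 0.55, 0.0]
ft_force: [0.3, -0.6, -2.5]
width: 33.7
t: 14.4
ee_pos: [448.5, -366.4, 71.8]
orientation: [-3.093, -0.55, 0.001]
ft_force: [-0.5, 0.9, -2.5]
width: 33.9
[ 448.476388   -366.43558304   71.77497335] [ 9.38758616e-01  3.44575350e-01 -2.99254918e-04] [-0.45822285  0.89126029 -2.47418938] [-0.0969383   0.16104809 -0.00629825]
```

```bash
python3 -m jog '{"translation":[[0,-0.7,1],[0,-0.7,2],[0,-0.7,3],[0,-0.7,4],[0,-0.7,4]],"delta_rot":[[0,0,0],[0,0,0],[0,0,0],[0,0,0],[0,0,0]],"hand":[-1,-1,-1,-1,-1]}'
python3 -m jog '{"translation":[[0,0,0.5],[0,0,1],[0,0,1.5],[0,0,1.5],[0,0,1.5]],"delta_rot":[[0,0,0],[0,0,0],[0,0,0],[0,0,0],[0,0,0]],"hand":[-1,-1,-1,-1,-1]}'
```

```text
t: 14.9
ee_pos: [448.4, -365.9, 68.1]
orientation: [-3.093, -0.55, 0.0]
ft_force: [-1.2, -0.1, -2.7]
width: 34.0
t: 15.4
ee_pos: [448.4, -365.9, 66.6]
orientation: [-3.093, -0.55, 0.0]
ft_force: [0.8, -0.1, -2.1]
width: 33.4
```

```bash
python3 -m jog '{"translation":[[0,0,0.5],[0,0,0.5],[0,0,0.5]],"delta_rot":[[0,0,0],[0,0,0],[0,0,0]],"hand":[-1,-1,-1]}'
python3 -m jog '{"translation":[[0,0,0.5],[0,0,0.5],[0,0,0.5]],"delta_rot":[[0,0,0],[0,0,0],[0,0,0]],"hand":[-1,-1,-1]}'
```

```text
t: 15.7
ee_pos: [448.4, -365.9, 66.1]
orientation: [-3.093, -0.55, 0.0]
ft_force: [0.1, 0.5, -2.2]
width: 33.5
t: 16.0
ee_pos: [448.4, -365.9, 65.7]
orientation: [3.093, 0.55, 0.0]
ft_force: [-0.1, -0.1, -2.5]
width: 33.8
```

```bash
python3 -m jog '{"translation":[[0,0,0.4],[0,0,0.4],[0,0,0.4]],"delta_rot":[[0,0,0],[0,0,0],[0,0,0]],"hand":[-1,-1,-1]}'
python3 -m jog '{"translation":[[0,0,0.4],[0,0,0.4],[0,0,0.4]],"delta_rot":[[0,0,0],[0,0,0],[0,0,0]],"hand":[-1,-1,-1]}'
```

```text
t: 16.3
ee_pos: [448.5, -366.0, 65.7]
orientation: [3.093, 0.55, 0.0]
ft_force: [-0.6, 0.7, 5.4]
width: 34.2
t: 16.6
ee_pos: [448.5, -366.0, 65.7]
orientation: [3.093, 0.55, 0.0]
ft_force: [-3.0, 2.2, 9.4]
width: 34.0
```

Contact: the cradle is now carrying the scanner. I release it and rise.

```bash
python3 -m jog '{"translation":[[0,0,-0.4],[0,0,-0.4],[0,0,-0.4],[0,0,-0.4],[0,0,-0.4]],"delta_rot":[[0,0,0],[0,0,0],[0,0,0],[0,0,0],[0,0,0]],"hand":[-1,-1,-0.1,0,0]}'
python3 -m jog '{"translation":[[0,0,0],[0,0,0],[0,0,0],[0,0,0],[0,0,0]],"delta_rot":[[0,0,0],[0,0,0],[0,0,0],[0,0,0],[0,0,0]],"hand":[0.5,1,1,1,1]}'
python3 -m jog '{"translation":[[0,0,-8],[0,0,-24],[0,0,-50],[0,0,-90],[0,0,-134]],"delta_rot":[[0,0,0],[0,0,0],[0,0,0],[0,0,0],[0,0,0]],"hand":[1,1,1,1,1]}'
python3 -m jog '{"translation":[[0,0,0],[0,0,0]],"delta_rot":[[0,0,0],[0,0,0]],"hand":[1,1]}'
python3 - <<'E'
from h import *
c=optics.calibration("wrist"); im=optics.get_image("wrist")[:,:,::-1]; a=cv2.resize(im,(600,450),interpolation=cv2.INTER_CUBIC)
t=optics.get_image("top")[:,:,::-1]; cv2.imwrite("pics/t3raw.png",t); b=cv2.resize(t[145:235,310:375],(200,277),interpolation=cv2.INTER_CUBIC); d=cv2.resize(t,(200,150),interpolation=cv2.INTER_AREA)
out=np.zeros((450,800,3),np.uint8); out[:,:600]=a; out[:277,600:]=b; out[290:440,600:]=d; cv2.imwrite("pics/w5.png",out); print(cur()[0],get_obs()["ft_force"])
E
```

```text
t: 17.1
ee_pos: [448.4, -365.9, 65.0]
orientation: [-3.093, -0.55, 0.0]
ft_force: [0.2, -0.6, 0.3]
width: 43.9
t: 17.6
ee_pos: [448.4, -365.9, 65.3]
orientation: [3.093, 0.55, 0.0]
ft_force: [-0.0, 0.0, 0.4]
width: 80.5
t: 18.1
ee_pos: [447.8, -365.4, 200.3]
orientation: [-3.092, -0.549, 0.002]
ft_force: [1.4, -0.6, 0.5]
width: 88.1
t: 18.3
ee_pos: [448.8, -366.3, 200.8]
orientation: [3.091, 0.549, 0.003]
ft_force: [-0.1, 0.5, -0.4]
width: 87.7
[ 447.72402757 -365.34446248  198.40801625] [-0.73023295 -0.71546254 -0.86916739]
```

View pics/w5.png

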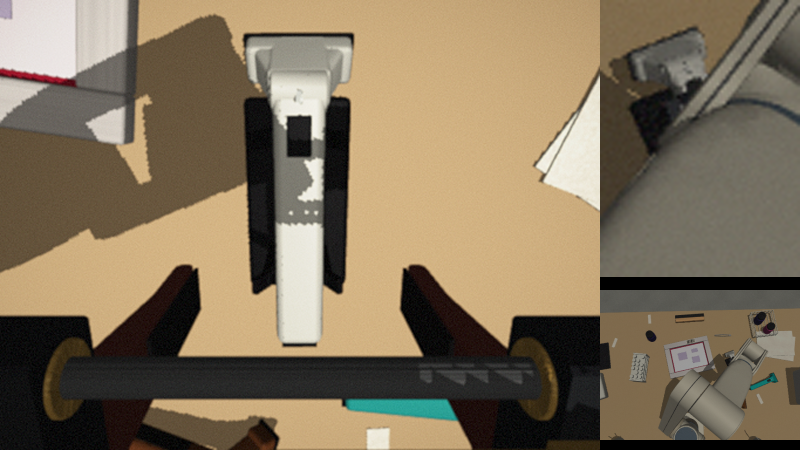

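The scanner lies straight in the cradle, and it sits relative to the foot just as before: the foot front and the tail both shifted by the same 13–14 px, because the camera moved. The screen, rack, jar and tweezers look unmoved.

```bash
python3 -c "
from workcell import ctrl,get_obs
print(get_obs()['t'],ctrl.close_job())"
```

```text
the job is handed in; nothing more can be done
18.4 None
```

I took the grey scanner from its cradle and held it over the barcode. I then set it back in the cradle, released it, backed off and handed the job in at 18.4 s of the 53 s allowed.

- **Scan:** I held it still for about 3 s. By my calculation from the arm's pose, the window was 100 mm from the label. The beam hit within about 1 mm of my estimate of the label's centre, and the scan line was within 0.1° of the row of bars. I tilted the head 15° down from level so the beam met the label more squarely.
- **Return:** I lowered it in sub-millimetre steps until the cradle took the weight (a 9 N push), then opened the gripper. The last wrist picture shows it lying in the cradle as before. The arm ended clear, about 100 mm above the scanner.
- **Bystanders:** The screen, rack, jar and tweezers look unmoved in a small top view. I felt no unexpected contact.

**Not confirmed:**
- I had no direct sign that the barcode read. The label was hidden from both the top and wrist cameras during the hold.
- The two camera measurements of the label differed by about 3 mm across the bars. I used the closer wrist view.
- My estimates of the scanner's position along its own length differed by up to 16 mm. I settled on the one that fitted the posts and foot, and a picture after lifting matched it.

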